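Clear and pop open the shut-off valve hatch

ROBOT

A 7-joint arm with a two-finger parallel gripper is mounted at the origin on the work surface. World frame = base frame: x ahead of the robot, y to its left, z up, the work surface at z = 0. Lengths are in m, angles in degrees, forces in N, time in s.
With the tool pointing down it reaches from about 0.425 to 0.875 m from the base axis. Payload 4.7 kg.
Tool frame: the origin (TCP) lies midway between the tips of the shut fingers; the grasp point (between the pads) lies env.grip_point_offset behind it (env.grip_point_offset is the distance from the TCP to the grasp point, in m); z points along the fingers, y is the line along which they close (so a half turn about z gives the same grasp; the last joint's range is limited). The gripper opens to 87 mm and grips with 3 to 60 N. Pads are 19 mm wide; open, the fingers measure 117 mm over their backs; the gripper's body (75 mm by 190 mm) begins 51 mm behind the grasp point.
Start: joints at [72.599, 18.392, -4.016, 83.108, 1.295, 78.541, -3.26], TCP at [0.203, -0.617, 0.223] pointing down, gripper open.
Joint ranges: [-163.93, 163.93], [-17.29, 119.83], [-79.2, 71.16], [3.27, 140.29], [-89.18, 269.18], [5.43, 117.66], [-154.24, 154.24]. Speed limits (degrees/s): [147.25, 147.25, 180, 180, 180, 180, 180].

INTERFACE

Orientations are given as [roll, pitch, yaw] about the fixed x, y, z axes, in that order (R = Rz(yaw) Ry(pitch) Rx(roll)).
In Python, from cell import env gives the robot as it stands.
- The arm moves only by the shell command python3 -m creep 'ROWS' [FORCE]. ROWS is a JSON object of lists of equal length, an entry for each row: "translation": the shift along the tool's x, y, z in units of 0.08 m (1.0 is 0.08 m), a list of three; "turn": the turn, a rotation vector about the tool's x, y, z in units of 180 degrees (1.0 is 180 degrees), a list of three; "grip": the opening, from 0 (shut) to 1 (fully open). In form: {"translation": [[x, y, z], ...], "turn": [[ax, ay, az], ...], "grip": [grip, ...]}. A call has 1 to 5 rows; each row shifts and turns the commanded pose from where the row before left it, along the tool's axes as they then stand; what a row does not reach is not made up. A row lasts 1/8 s, in which the tool goes at most 62.5 mm and 10.7 degrees, less where a joint would pass 70% of its speed; a pose out of reach is approached as far as the arm can. A call with a number of a shift or a turn outside -1 to 1 is refused whole. A call with a gripper value outside its range is refused whole. The fingers move at their own pace and stop on an object; FORCE is the grip in N (left out, the last holds). Time passes only in rows, so rows that do not move let the fingers close. It gives the time, the measured TCP pose, the force, the opening and the grip force at its end, in the units of the state.
- env.get_obs(): the state, without advancing time (a new reading comes with each control period).
- env.read_camera(name): name is "scene" or "top"; returns a dict with "frame" (384x512x3 uint8, red, green, blue), "z_map" (384x512 float32, m along the optical axis (not along the pixel's ray), 0 where there is no reading), "K" (3x3 intrinsics, pixels), "D" ([k1, k2, p1, p2, k3] as OpenCV has them; the pictures are not rectified), "rvec" (rotation vector, rad) and "tvec" (3), from world to camera coordinates, as OpenCV has them. Camera axes: x right, y down, z forward; pixel columns grow to the right and rows downward; lengths in m; the calibration is good to about 2 mm. A picture is of the moment at which its call begins.
- env.sign_off(): hands the job in; it is judged then, once.
The state is a dict: "time_s": time; "qpos": joint angles; "joint_velocities": joint speeds; "effort": joint torques, N m; "tool_pos": TCP position; "tool_rot": TCP orientation; "force": force on the tool from outside, world axes, zero at the start; "wrist_torque": the same for the moment, N m; "grip_width": finger opening in m; "grasp_force": force on a finger pad.
Only numpy, scipy, OpenCV 4.12 (cv2) and the standard library are available. Lean on these libraries where they do the work, as an engineer would, in place of code of your own. Each camera call takes 0.05 s, during which the arm holds its last target. There are 200 camera calls.

TASK

I need to get at the shut-off valve under the flush steel lid in the concrete ledge. With the fingertips, push the round trivet off the lid: slide it flat onto the wide stretch of bare concrete beside the lid, without lifting it, until no part of it is over the lid. Only then press the lid down at the dark pad by its free edge so the touch latch lets go and the lid springs ajar, and take the hand away leaving it ajar and everything else where it stands.

Things in the scene. Friction and masses are not known exactly. Their poses are not given: they have to be found in the camera images.
- ledge: Fixed concrete block, 260 (x) x 500 (y) x 100 mm, set 0 to 22 mm into the work surface (varies, as does yaw); origin at centre of underside, z up, flat top 100 mm above it. A steel lid covers x -80..+80, y +35..+205 mm of its top, 1 mm proud. From y +33 to -250 mm the top is bare concrete, but for jar and nozzle near y -200. Margins: 43 mm at the +y end, 48 mm at either side.
- lid_press (a point): Centre of the dark rubber pad (22 mm across, under 1 mm high) on top of the steel lid, 15 mm in from the middle of its free edge: press down here. The lid is 160 x 170 x 8 mm, hinged on the ledge's x = +80 mm side, free edge at x = -80 mm (towards the robot). Moves with the lid.
- lid (a joint): Lid angle, rad: 0 latched flush, -0.03 pressed fully in (pad 4 mm down, firm stop), 0.45 ajar stop (free edge 70 mm up). The spring resists the pad with 6 to 8 N all the way; about 3 mm down the latch lets go (10 to 12 N means the stop is reached), and as the finger rises a damped spring lifts the lid to 0.45 in about half a second, where it stays. It does not latch again.
- trivet: Round flat beige hard silicone trivet, 110 mm diameter, 14 mm thick, about 0.2 kg, lying loose on the steel lid; origin at the centre of its underside, z up. Clear of the lid when its centre is beyond y = -20 mm of the ledge's frame (on the negative y side).
- jar: Bystander: empty amber glass jar, 68 mm diameter, 85 mm high, standing on the concrete top of the ledge at the end away from the lid; origin at the centre of its underside.
- scoop: Bystander: galvanized scoop on the work surface to the robot's left, bowl 90 x 60 x 35 mm, with a round handle along its -x reaching 129 mm from the origin; origin under the middle of the bowl.
- can: Bystander: green watering can on the work surface to the robot's right, body 130 mm diameter, 140 mm high, spout tip 170 mm along its +x up to 166 mm high; origin at the centre of its underside.
- nozzle: Bystander: small brass hose nozzle, 36 mm foot, 70 mm high, standing on the concrete top of the ledge at the jar's end, nearer the robot than the jar; origin at the centre of its underside.
- pot: Bystander: empty terracotta pot, 100 mm diameter at the rim, 90 mm high, on the work surface to the left; origin at the centre of its underside.
- soap: Bystander: white soap bottle, 60 mm diameter, 160 mm high, on the work surface to the right; origin at the centre of its underside.
Mind the look-alikes: they are no part of the job. What is shaped like the trivet but blue is not meant.

How it is judged (in metres and radians):
On the way, in this order (a step that is already met when the one before it is completed fails the run):
1. the trivet lies flat on the bare concrete, clear of the lid, with the lid still shut (y of trivet in the frame of ledge below -0.02 m and angle between trivet's own z axis and vertical below 0.1 rad and value of joint lid below 0.05 rad), for 0.1 s.
2. the lid has sprung ajar (value of joint lid above 0.35 rad), for 0.2 s.
At the end, for the whole second after the job is handed in: The lid stands ajar by at least 0.35 rad; the trivet lies flat and still on the ledge's concrete top, its centre at ledge y below -20 mm, clear of the lid (value of joint lid above 0.35 rad and y of trivet in the frame of ledge below -0.02 m and z of trivet in the frame of ledge between 0.095 and 0.106 m and angle between trivet's own z axis and vertical below 0.1 rad and linear speed of trivet below 0.02 m/s); the robot touches nothing.
It fails at once if the lid springs open while the trivet is still on it (value of joint lid above 0.08 rad and y of trivet in the frame of ledge above -0.018 m).
It fails at once if the trivet is lifted more than 20 mm or tipped up (z of trivet in the frame of ledge above 0.121 m or angle between trivet's own z axis and vertical above 0.4 rad).
It fails at once if a bystander is moved by more than 20 mm (distance of any of jar, scoop, can, nozzle, pot, soap from where it was at the start of the episode above 0.02 m).
It also fails if it takes over 48 s, if anything falls off the work surface, if the arm or the gripper's body presses on something with over 40 N, if the wrist force passes 120 N, or if a joint passes its speed limit or range.

## Working session

There is one attempt and no reset: what is moved stays moved. The work goes in short steps, Python scripts to look and compute and a shell command to move; the robot and the scene stay as the last step left them, time stands still between calls to the robot, and variables do not carry over. Pictures are saved under pics/ and viewed, at most 10 in all, crops included, and the job is handed in when it is done.

```bash
mkdir -p pics; ls
python3 - <<'E'
from cell import env
import cv2,numpy as np
o=env.get_obs();print(o['time_s'],o['tool_pos'],o['tool_rot'],o['grip_width'],env.grip_point_offset)
ims=[]
for n in ("scene","top"):
    c=env.read_camera(n);np.savez(f'pics/{n}0.npz',**c)
    cv2.imwrite(f'pics/{n}0.png',cv2.cvtColor(c['frame'],cv2.COLOR_RGB2BGR))
    R=cv2.Rodrigues(c['rvec'])[0];print(n,(-R.T@np.ravel(c['tvec'])).round(3))
E
```

```text
pics
0.0 [ 0.20288224 -0.6169549   0.22147498] [-1.79893095e+02  4.86794827e-03  1.82095264e+01] 0.08727917145766632 0.0187
scene [ 1.115 -0.532  1.053]
top [0.24  0.013 1.734]
```

View pics/scene0.png

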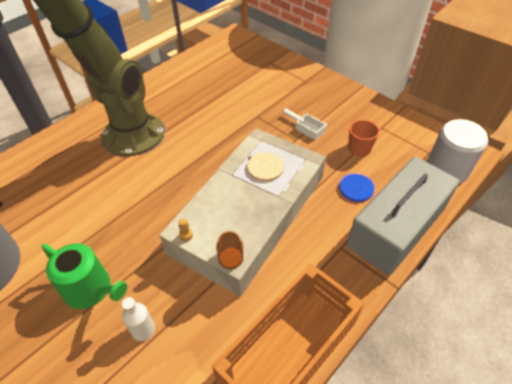

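View pics/top0.png

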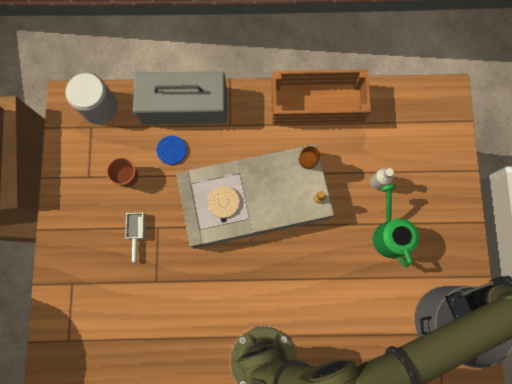

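The scene shows the ledge mid-table with the lid at its left end (robot's view) and a beige disc on it. In top, two discs fit "trivet": beige at (223,202) on the lid, and blue at (172,150) on the table. The beige one matches the description. The jar is at (309,158), the nozzle at (321,197) and the pad shows near (223,219). Next I'll measure and confirm in one crop.

```bash
cat > h.py <<'E'
import cv2,numpy as np
def ray(c,uv):
    R=cv2.Rodrigues(c['rvec'])[0];t=np.ravel(c['tvec'])
    p=cv2.undistortPoints(np.float64(uv).reshape(-1,1,2),c['K'],c['D'])[:,0]
    return -R.T@t,np.c_[p,np.ones(len(p))]@R
def onz(c,uv,z):
    o,d=ray(c,uv);return o+d*((z-o[2])/d[:,2])[:,None]
def cloud(c):
    h,w=c['z_map'].shape;u,v=np.meshgrid(np.arange(w),np.arange(h))
    o,d=ray(c,np.c_[u.ravel(),v.ravel()]);return (o+d*c['z_map'].reshape(-1,1)).reshape(h,w,3)
E
python3 - <<'E'
from h import *
for n in ('top','scene'):
    c=dict(np.load(f'pics/{n}0.npz'));P=cloud(c);f=c['frame'];hsv=cv2.cvtColor(f,cv2.COLOR_RGB2HSV)
    Z=P[...,2];xy=P[...,:2]
    roi=(P[...,0]>.35)&(P[...,0]<.8)&(P[...,1]>-.35)&(P[...,1]<.35)
    m=roi&(Z>.06)&(Z<.125)
    k=cv2.connectedComponentsWithStats(m.astype(np.uint8)); i=1+np.argmax(k[2][1:,4]); m=k[1]==i
    zt=np.median(Z[m]);print(n,'ztop',zt,m.sum())
    r=cv2.minAreaRect(np.float32(xy[m]));print('ledge rect',r)
    s=hsv[...,1];
    t=roi&(hsv[...,0]>9)&(hsv[...,0]<28)&(s>70)&(Z>zt+.006)&(Z<zt+.03)
    k=cv2.connectedComponentsWithStats(t.astype(np.uint8)); i=1+np.argmax(k[2][1:,4]); t=k[1]==i
    cs,_=cv2.findContours(t.astype(np.uint8),0,1);cc=max(cs,key=cv2.contourArea)
    print('trivet',t.sum(),'z',np.median(Z[t]),'circ',cv2.minEnclosingCircle(np.float32(onz(c,cc,np.median(Z[t]))[:,:2])))
    if n=='top':
        for nm,uv in dict(jar=(309,158),nozzle=(321,197),pad=(223,219)).items():print(nm,P[uv[1],uv[0]])
        cv2.imwrite('pics/crop.png',cv2.resize(cv2.cvtColor(f,cv2.COLOR_RGB2BGR)[140:255,150:350],None,fx=4,fy=4,interpolation=2))
E
```

```text
top ztop 0.10044000923644125 10498
ledge rect ((0.554813027381897, 0.02089482545852661), (0.2627035975456238, 0.5046808123588562), 11.15345573425293)
trivet 792 z 0.11517250833361303 circ ((0.5255282521247864, 0.12728996574878693), 0.05498874932527542)
jar [ 0.67496114 -0.17131032  0.10866559]
nozzle [ 0.52686207 -0.19964808  0.16321574]
pad [0.46754988 0.12789839 0.10281108]
scene ztop 0.09865233457216827 12308
ledge rect ((0.5598748326301575, 0.02170240879058838), (0.2641853392124176, 0.5034541487693787), 11.150280952453613)
trivet 771 z 0.113438517234417 circ ((0.5355140566825867, 0.12192125618457794), 0.05770593136548996)
```

View pics/crop.png

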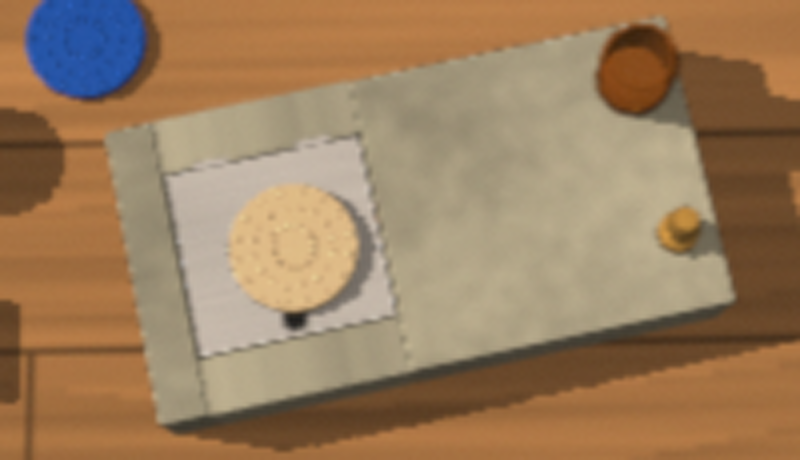

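The crop confirms it: the beige disc at crop (294,248) lies on the lid and partly covers the pad at (294,320). The blue disc is off on the table.

Ledge is at (0.557, 0.021), yaw 11.15°, top z≈0.0995. The predicted pad at (0.470, 0.126) matches the seen (0.468, 0.128). The trivet is at ledge (-6, 107) mm. I'll arc over with the fingers 60 mm apart and cradle the disc from the +y side.

```bash
python3 -m creep '{"translation":[[0.7,-0.08,-0.15],[0.7,-0.08,-0.15],[0.7,-0.08,-0.15],[0.7,-0.08,-0.1],[0.7,-0.08,0]],"turn":[[0,0,-0.028],[0,0,-0.028],[0,0,-0.028],[0,0,-0.028],[0,0,-0.028]],"grip":[0.69,0.69,0.69,0.69,0.69]}'
python3 -m creep '{"translation":[[0.7,-0.08,0],[0.7,-0.08,0],[0.7,-0.08,0],[0.7,-0.08,0],[0.7,-0.08,0]],"turn":[[0,0,-0.028],[0,0,-0.028],[0,0,-0.028],[0,0,-0.028],[0,0,-0.028]],"grip":[0.69,0.69,0.69,0.69,0.69]}'
```

```text
time_s: 0.72
tool_pos: [0.4342, -0.4567, 0.2669]
tool_rot: [179.9, -0.0, 43.6]
force: [0.1, -0.6, -0.3]
grip_width: 0.0602
grasp_force: 0.0
time_s: 1.35
tool_pos: [0.5729, -0.2139, 0.2659]
tool_rot: [-180.0, -0.0, 68.8]
force: [0.6, -0.4, 0.1]
grip_width: 0.0601
grasp_force: 0.0
```

```bash
python3 -m creep '{"translation":[[0.7,-0.25,0],[0.7,-0.25,0],[0.7,-0.25,0],[0.7,-0.25,0],[0.7,-0.25,0]],"turn":[[0,0,-0.036],[0,0,-0.036],[0,0,-0.036],[0,0,-0.036],[0,0,-0.036]],"grip":[0.69,0.69,0.69,0.69,0.69]}'
python3 -m creep '{"translation":[[0.54,0.1,0],[0.54,0.1,0],[0.54,0.1,0],[0,0,0]],"turn":[[0,0,0],[0,0,0],[0,0,0],[0,0,0]],"grip":[0.69,0.69,0.69,0.69]}'
cat > l.py <<'E'
from h import *
from cell import env
o=env.get_obs();p=o['tool_pos'];a=np.radians(11.15)
d=np.array(p[:2])-[.557,.0213]
print('t',o['time_s'],'ledge',d@[np.cos(a),np.sin(a)],d@[-np.sin(a),np.cos(a)],'z',p[2],'rot',o['tool_rot'],'F',o['force'])
E
python3 l.py
```

```text
time_s: 1.98
tool_pos: [0.5144, 0.0744, 0.2661]
tool_rot: [-180.0, -0.0, 101.3]
force: [0.5, -0.3, 0.7]
grip_width: 0.0603
grasp_force: 0.0
time_s: 2.48
tool_pos: [0.5125, 0.2086, 0.2663]
tool_rot: [-180.0, -0.1, 101.4]
force: [-0.8, -0.3, -0.4]
grip_width: 0.0601
grasp_force: 0.0
t 2.475 ledge -0.007455406542627219 0.1923816243291178 z 0.26630550451845636 rot [-1.79961002e+02 -1.32697186e-01  1.01443471e+02] F [-0.77781752 -0.31695153 -0.42129115]
```

```bash
python3 -m creep '{"translation":[[0,0,0.6],[0,0,0.6],[0,0,0.5],[0,0,0.29],[0,0,0]],"turn":[[0,0,0],[0,0,0],[0,0,0],[0,0,0],[0,0,0]],"grip":[0.69,0.69,0.69,0.69,0.69]}'; python3 l.py
python3 -m creep '{"translation":[[-0.1,0,0],[-0.15,0,0],[-0.15,0,0],[-0.15,0,0],[-0.15,0,0]],"turn":[[0,0,0],[0,0,0],[0,0,0],[0,0,0],[0,0,0]],"grip":[0.69,0.69,0.69,0.69,0.69]}'; python3 l.py
```

```text
time_s: 3.1
tool_pos: [0.5128, 0.202, 0.1052]
tool_rot: [-179.7, 0.1, 100.9]
force: [1.2, 0.5, 0.5]
grip_width: 0.0597
grasp_force: 0.0
t 3.1 ledge -0.008420809251939984 0.18586888866286402 z 0.10519734647037446 rot [-1.79724795e+02  5.36825879e-02  1.00933848e+02] F [1.15951169 0.51082162 0.52008537]
time_s: 3.72
tool_pos: [0.5254, 0.1489, 0.108]
tool_rot: [179.9, -0.0, 101.0]
force: [0.1, 3.1, 2.6]
grip_width: 0.06
grasp_force: 1.7
t 3.725 ledge -0.006352433461445286 0.13134214855823412 z 0.10795263854317123 rot [ 1.79928689e+02 -3.57921477e-02  1.01011624e+02] F [0.14854927 3.14031996 2.60926621]
```

```bash
cat > tv.py <<'E'
import sys
from h import *
from cell import env
a=np.radians(11.15);R=np.array([[np.cos(a),np.sin(a)],[-np.sin(a),np.cos(a)]])
for n in ('scene','top'):
    c=env.read_camera(n);f=c['frame'];hsv=cv2.cvtColor(f,cv2.COLOR_RGB2HSV);P=cloud(c);Z=P[...,2]
    L=(P[...,:2]-[.557,.0213])@R.T
    t=(abs(L[...,0])<.12)&(abs(L[...,1])<.2)&(hsv[...,0]>9)&(hsv[...,0]<28)&(hsv[...,1]>70)&(Z>.105)&(Z<.13)
    k=cv2.connectedComponentsWithStats(t.astype(np.uint8)); t=k[1]==1+np.argmax(k[2][1:,4])
    cs,_=cv2.findContours(t.astype(np.uint8),0,1);cc=max(cs,key=cv2.contourArea)
    z=np.median(Z[t]);(x,y),r=cv2.minEnclosingCircle(np.float32(onz(c,cc,.114)[:,:2]))
    print(n,'trivet ledge',R@([x-.557,y-.0213]),'r',r,'z',z,'npx',t.sum())
    cv2.imwrite(f'pics/{n}_{sys.argv[1]}.png',cv2.cvtColor(f,cv2.COLOR_RGB2BGR))
E
python3 -m creep '{"translation":[[-0.15,0,0],[-0.15,0,0],[-0.15,0,0],[-0.15,0,0],[-0.15,0,0]],"turn":[[0,0,0],[0,0,0],[0,0,0],[0,0,0],[0,0,0]],"grip":[0.69,0.69,0.69,0.69,0.69]}'; python3 l.py; python3 tv.py a
```

```text
time_s: 4.35
tool_pos: [0.5364, 0.0895, 0.1073]
tool_rot: [-180.0, -0.0, 101.0]
force: [-0.6, 4.4, 2.9]
grip_width: 0.0604
grasp_force: 2.1
t 4.35 ledge -0.007010163776768734 0.0709136141099259 z 0.10733883669103444 rot [-1.79993746e+02 -2.46635725e-03  1.01012716e+02] F [-0.64935498  4.4334765   2.85698266]
scene trivet ledge [-0.00733474  0.01883691] r 0.06722953170537949 z 0.11343851624192669 npx 815
top trivet ledge [-0.00897228 -0.00151934] r 0.05119745805859566 z 0.11398130205775592 npx 282
```

View pics/scene_a.png

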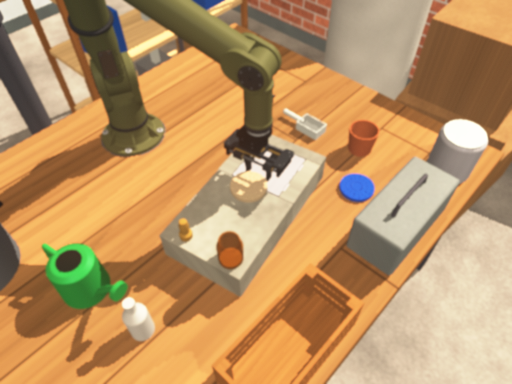

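The trivet is at (248,188), cradled by the fingers, flat and half off the lid. I'll keep pushing, then back off.

```bash
python3 -m creep '{"translation":[[-0.15,0,0],[-0.15,0,0],[-0.15,0,0],[-0.15,0,0],[-0.15,0,0]],"turn":[[0,0,0],[0,0,0],[0,0,0],[0,0,0],[0,0,0]],"grip":[0.69,0.69,0.69,0.69,0.69]}'
python3 -m creep '{"translation":[[-0.12,0,0],[-0.1,0,0],[0,0,0],[0.2,0,0],[0.1,0,-0.6]],"turn":[[0,0,0],[0,0,0],[0,0,0],[0,0,0],[0,0,0]],"grip":[0.69,0.69,0.69,0.69,0.69]}'; python3 l.py
python3 -m creep '{"translation":[[0.6,0,-0.2],[0.65,0,0],[0,0,0]],"turn":[[0,0,0],[0,0,0],[0,0,0]],"grip":[0,0,0]}'; python3 l.py;python3 tv.py b
```

```text
time_s: 5.08
tool_pos: [0.5478, 0.0303, 0.1072]
tool_rot: [-180.0, 0.0, 101.0]
force: [0.1, 0.4, -0.7]
grip_width: 0.06
grasp_force: 0.5
time_s: 5.7
tool_pos: [0.5433, 0.0396, 0.1527]
tool_rot: [-179.6, -0.2, 101.1]
force: [0.7, -0.4, 1.1]
grip_width: 0.0599
grasp_force: 0.0
t 5.7 ledge -0.009907094316457452 0.020628506449130345 z 0.15269175433988896 rot [-1.79586439e+02 -1.52966604e-01  1.01144919e+02] F [ 0.68149445 -0.35391784  1.08511969]
time_s: 6.08
tool_pos: [0.5254, 0.1432, 0.1723]
tool_rot: [179.9, -0.1, 101.6]
force: [-0.5, -0.3, -0.2]
grip_width: 0.0377
grasp_force: 0.0
t 6.075 ledge -0.007438006516345144 0.12574717096178253 z 0.1723327643821709 rot [ 1.79910199e+02 -1.20729665e-01  1.01624774e+02] F [-0.53343809 -0.32987093 -0.19369124]
scene trivet ledge [-0.00384764 -0.06764593] r 0.0571623221039772 z 0.11255171501919808 npx 746
top trivet ledge [-0.01180643 -0.06081249] r 0.05672682076692581 z 0.11406510303733242 npx 794
```

View pics/scene_b.png

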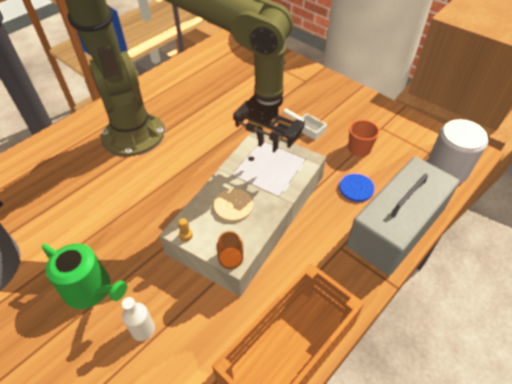

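The trivet is at (233,207), flat on bare concrete at ledge y≈-64 mm and clear. The pad is uncovered at (250,157). I'll shut the fingers and go above the pad.

```bash
python3 -m creep '{"translation":[[-0.07,-0.67,0],[0,0,0],[0,0,0],[0,0,0]],"turn":[[0,0,0],[0,0,0],[0,0,0],[0,0,0]],"grip":[0,0,0,0]}'; python3 l.py
python3 -m creep '{"translation":[[0,0,0.5],[0,0,0.2],[0,0,0],[0,0,0]],"turn":[[0,0,0],[0,0,0],[0,0,0],[0,0,0]],"grip":[0,0,0,0]}'; python3 l.py; python3 tv.py c
```

```text
time_s: 6.68
tool_pos: [0.477, 0.1199, 0.1718]
tool_rot: [179.9, -0.0, 101.0]
force: [0.0, -0.8, -0.5]
grip_width: 0.001
grasp_force: 0.0
t 6.675 ledge -0.059379967481679195 0.11225032182732929 z 0.1717622143206038 rot [ 1.79932856e+02 -2.76749452e-02  1.00965887e+02] F [ 0.01586838 -0.77169466 -0.49852838]
time_s: 7.18
tool_pos: [0.4768, 0.1205, 0.1163]
tool_rot: [179.9, -0.0, 101.0]
force: [-0.6, -0.1, -0.2]
grip_width: 0.0009
grasp_force: 0.0
t 7.175 ledge -0.05950296914968384 0.11279189142419765 z 0.11628920414005098 rot [ 1.79918261e+02 -1.87758988e-02  1.01017477e+02] F [-0.57299974 -0.11887867 -0.23347231]
scene trivet ledge [-0.01639331 -0.04675277] r 0.04065728187561035 z 0.1128953430201527 npx 191
top trivet ledge [-0.01234723 -0.062483  ] r 0.05704410746693611 z 0.11375153495837353 npx 805
```

View pics/scene_c.png

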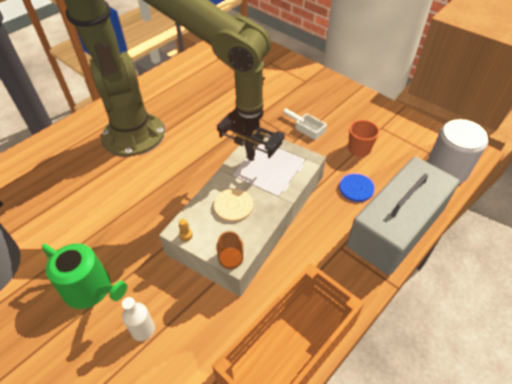

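The fingertips are over the pad at (251,158), and the trivet is unchanged at (233,207). I'll trim 7 mm along the ledge and press stepwise.

```bash
python3 -m creep '{"translation":[[0.09,-0.02,0.06],[0,0,0.06],[0,0,0.04],[0,0,0.02],[0,0,0]],"turn":[[0,0,0],[0,0,0],[0,0,0],[0,0,0],[0,0,0]],"grip":[0,0,0,0,0]}'; python3 l.py
```

```text
time_s: 7.9
tool_pos: [0.473, 0.1267, 0.1009]
tool_rot: [-180.0, 0.0, 101.0]
force: [0.5, 0.2, -0.8]
grip_width: 0.0005
grasp_force: 0.0
t 7.9 ledge -0.06202251502032491 0.11965259544652518 z 0.10087249628644698 rot [-1.79995608e+02  3.40865956e-03  1.01001794e+02] F [ 0.45745386  0.18985673 -0.76240734]
```

```bash
python3 -m creep '{"translation":[[0,0,0.015],[0,0,0.015],[0,0,0]],"turn":[[0,0,0],[0,0,0],[0,0,0]],"grip":[0,0,0]}'
```

```text
time_s: 8.28
tool_pos: [0.4731, 0.1267, 0.0992]
tool_rot: [-180.0, 0.0, 101.0]
force: [-2.3, -0.3, 5.8]
grip_width: 0.0004
grasp_force: 2.7
```

Contact at 5.8 N. I'll press on until the force shows the stop.

```bash
python3 -m creep '{"translation":[[0,0,0.015],[0,0,0.015],[0,0,0]],"turn":[[0,0,0],[0,0,0],[0,0,0]],"grip":[0,0,0]}'
```

```text
time_s: 8.65
tool_pos: [0.473, 0.1267, 0.0969]
tool_rot: [-180.0, 0.0, 101.0]
force: [-2.9, -0.9, 7.3]
grip_width: 0.0007
grasp_force: 3.7
```

```bash
python3 -m creep '{"translation":[[0,0,0.015],[0,0,0]],"turn":[[0,0,0],[0,0,0]],"grip":[0,0]}'
```

```text
time_s: 8.9
tool_pos: [0.473, 0.1267, 0.0959]
tool_rot: [-180.0, 0.0, 101.0]
force: [-3.3, -1.5, 7.6]
grip_width: 0.0005
grasp_force: 4.2
```

```bash
python3 -m creep '{"translation":[[0,0,0.015],[0,0,0]],"turn":[[0,0,0],[0,0,0]],"grip":[0,0]}'
```

```text
time_s: 9.15
tool_pos: [0.473, 0.1268, 0.0955]
tool_rot: [-180.0, 0.1, 101.0]
force: [-6.4, -1.5, 15.5]
grip_width: 0.0006
grasp_force: 7.8
```

15.5 N means the stop is reached. Now straight up and clear.

```bash
python3 -m creep '{"translation":[[0,0,-0.4],[0,0,-0.75],[0,0,-0.75],[0,0,-0.3],[0,0,0]],"turn":[[0,0,0],[0,0,0],[0,0,0],[0,0,0],[0,0,0]],"grip":[0,0,0,0,0]}'
python3 -m creep '{"translation":[[0.4,0,0],[0.4,0,0],[0.4,0,0],[0,0,0],[0,0,0]],"turn":[[0,0,0],[0,0,0],[0,0,0],[0,0,0],[0,0,0]],"grip":[0,0,0,0,0]}';python3 tv.py d
```

```text
time_s: 9.78
tool_pos: [0.4742, 0.1271, 0.2716]
tool_rot: [179.8, 0.1, 101.0]
force: [1.1, -0.1, -0.3]
grip_width: 0.0002
grasp_force: 0.0
time_s: 10.4
tool_pos: [0.4544, 0.2199, 0.2684]
tool_rot: [-179.9, 0.0, 101.0]
force: [0.7, -0.5, -0.3]
grip_width: 0.0002
grasp_force: 0.0
scene trivet ledge [-0.00315213 -0.06753726] r 0.05752803012728691 z 0.11261063690401929 npx 895
top trivet ledge [-0.0114739  -0.06215525] r 0.056237488985061646 z 0.11383371607113646 npx 794
```

View pics/scene_d.png

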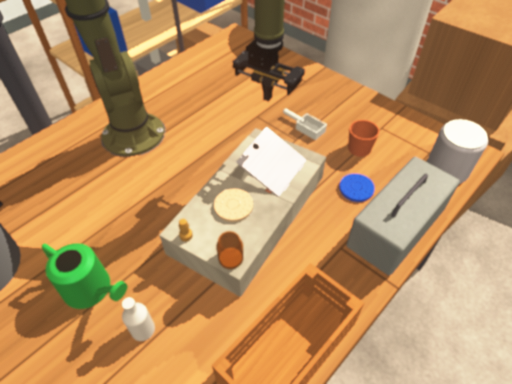

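The lid stands ajar with its free edge raised, from about (243,160) to (268,130). The trivet is flat at (233,207), the bystanders haven't moved, and the hand is clear.

```bash
python3 -c "
from cell import env
print(env.sign_off())"
```

```text
the job is handed in; nothing more can be done
None
```

The trivet now lies flat on the bare concrete, its centre about 64 mm past the ledge's middle and clear of the lid; the lid is ajar, the hand is clear, no bystander looks moved in the last picture, and the job was handed in (no verdict was returned).

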